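# Roll down the seam clips of a tilted instrument case

## Task

Take the spring-loaded seam roller out of its forked rest, hold it square to the sloping case and set its wheel on one end of the seam, beyond the last clip; then, pressing steadily but gently on its spring, roll it along to the other end without lifting it so that all five clips are pushed flush, using only the tool and not the fingers. Then lift it off and hang it gently back in its rest by its collar, upright, and let go. Leave the tray, spool and bottle where they are.

Things in the scene. Friction and masses are not known exactly. Their poses are not given: they have to be found in the camera images.
- tool: seam roller, 0.28 kg, hanging upright. Origin: centre of the collar's underside; z up the handle, x along the wheel's axle, y the rolling direction. Steel collar 56 (x) x 60 (y) x 6 mm just above the origin; above it a black square handle 26 x 26 mm, from 6 to 80 mm above the origin; below it a 20 mm round neck, then the sprung fork (37 mm along x, 18 along y) with the wheel
- plunger (a joint): how far the tool's plunger is pushed in, m: 0 extended, 0.012 bottomed; the spring starts at 4.2 N and adds 0.7 N per mm. About 0.004 to 0.008 is right for rolling
- wheel_center (a point): centre of the tool's black rubber wheel, 28 mm diameter, 30 mm wide. With the spring extended it is 70 mm below the tool's origin (wheel's lowest point 84 mm below). Rolling on the seam, it is 14 mm above the flanges
- rest: fixed forked rest: dark base plate 100 x 100 x 8 mm, two upright aluminium cheeks along x, 70 mm long, 8 mm thick, 40 mm apart, tops 100 mm above the origin. Origin: centre of the underside, z up, y across the cheeks. The tool hangs between them, collar on their tops, axle along rest x: tool origin at about (0, 0, 0.100) in this frame
- rest_seat (a point): point on the rest, midway between the cheek tops, 100 mm above its base: where the tool's origin belongs when it hangs
- jig: fixed dark steel service jig, base plate 200 x 290 x 8 mm with side brackets, holding an aluminium instrument case at 30 degrees. Origin: centre of the underside, z up; the low edge of the case is towards -x (the robot)
- panel: aluminium case 170 x 250 x 45 mm in the jig. Origin: middle of the seam, level with the flange tops, 135 mm above the bench; y along the seam, x up the slope, z square out of the face. Seam: two steel flanges 14 mm wide at x = -13 and +13 mm, y -112 to +112 mm, 3 mm above the case; clips stand in the 12 mm channel between. Flat beyond the end clips: |y| 83 to 112 mm
- clip0 (a joint): clip 0: a domed steel clip 9 mm wide across the seam, about 20 mm long at its foot, in the seam channel at panel y = -68 mm; joint value is how far it is pushed in, m: 0 stands 4 mm proud of the flanges, 0.004 flush. Takes about 5 N and stays where it is left
- clip1 (a joint): clip 1: a domed steel clip 9 mm wide across the seam, about 20 mm long at its foot, in the seam channel at panel y = -34 mm; joint value is how far it is pushed in, m: 0 stands 4 mm proud of the flanges, 0.004 flush. Takes about 5 N and stays where it is left
- clip2 (a joint): clip 2: a domed steel clip 9 mm wide across the seam, about 20 mm long at its foot, in the seam channel at panel y = 0 mm; joint value is how far it is pushed in, m: 0 stands 4 mm proud of the flanges, 0.004 flush. Takes about 5 N and stays where it is left
- clip3 (a joint): clip 3: a domed steel clip 9 mm wide across the seam, about 20 mm long at its foot, in the seam channel at panel y = 34 mm; joint value is how far it is pushed in, m: 0 stands 4 mm proud of the flanges, 0.004 flush. Takes about 5 N and stays where it is left
- clip4 (a joint): clip 4: a domed steel clip 9 mm wide across the seam, about 20 mm long at its foot, in the seam channel at panel y = 68 mm; joint value is how far it is pushed in, m: 0 stands 4 mm proud of the flanges, 0.004 flush. Takes about 5 N and stays where it is left
- parts_tray: bystander: loose grey divided plastic tray 100 x 100 x 45 mm, origin under its centre
- spool: bystander: loose metal solder spool, 56 mm diameter, 40 mm tall, origin under its centre
- flux: bystander: loose white bottle with a red cap, 52 mm diameter, 130 mm tall, origin under its centre
Not all that is in view belongs to the job. What is shaped like the tool but yellow is not meant.

How it is judged:
By the outcome, as a careful person would: the job done as asked, in the order asked, and still so for the second after the job is handed in, with the robot touching nothing.
It also fails if it takes over 58 s, if anything falls off the work surface, if the arm or the gripper's body presses on something with over 40 N, if the wrist force passes 120 N, or if a joint passes its speed limit or range.

## Robot

A 7-joint arm with a two-finger parallel gripper is mounted at the origin on the work surface. World frame = base frame: x ahead of the robot, y to its left, z up, the work surface at z = 0. Lengths are in m, angles in rad, forces in N, time in s.
With the tool pointing down it reaches from about 0.4 to 0.85 m from the base axis. Payload 10.4 kg.
Tool frame: the origin (TCP) lies between the finger pads, 19 mm behind the fingertips; this is the grasp point; z points along the fingers, y is the line along which they close (so a half turn about z gives the same grasp; the last joint's range is limited). The gripper opens to 87 mm and grips with 3 to 60 N. Pads are 19 mm wide; open, the fingers measure 117 mm over their backs; the gripper's body (75 mm by 190 mm) begins 51 mm behind the grasp point.
Start: joints at [1.078, 0.332, -0.065, 1.46, 0.022, 1.35, -0.088], TCP at [0.283, -0.557, 0.241] pointing down, gripper open.
Joint ranges: [-2.6, 2.6], [-0.5, 2.12], [-1.47, 1.34], [0.16, 2.42], [-1.27, 4.41], [0.06, 2.06], [-2.6, 2.6]. Speed limits (rad/s): [2.22, 2.22, 2.79, 2.79, 3.14, 3.14, 3.14].

## Interface

Orientations are given as a unit quaternion [x, y, z, w].
In Python, from bench import * gives the robot as it stands.
- The arm moves only by the tool carry_out, never from a script. Its argument "deltas" is a list of rows, each an object with "hand": the finger opening in mm, from 0 to 87; "dp": the shift along the tool's x, y, z each as a share of 250 mm, from -1 to 1, a list of three; "spin": the turn about the tool's z as a share of pi rad, from -1 to 1. In form: [{"hand": hand, "dp": [dx, dy, dz], "spin": spin}, ...]. A call has 1 to 20 rows; each row is the pose to reach, as a shift and turn from the pose commanded when the call began, along the tool's axes at that moment, turning the shorter way round; what a row does not reach only later rows make up. A row lasts 1/10 s, in which the tool goes at most 50 mm and 8.59 degrees, less where a joint would pass 70% of its speed; a pose out of reach is approached as far as the arm can. A call with a number of a shift or a turn outside -1 to 1 is refused whole. A call with a gripper value outside its range is refused whole. The fingers move at their own pace and stop on an object; "force" is the grip in N (left out, the last holds). Time passes only in rows, so rows that repeat a pose let the fingers close. It gives the time, the measured TCP pose, the force, the opening and the grip force at its end, in the units of the state.
- read_state(): the state, without advancing time (a new reading comes with each control period).
- camera(name): name is "scene" or "side" or "wrist"; returns the picture (384x512x3 uint8, red, green, blue); there is no depth.
- get_calibration(name): a dict with "fx", "fy", "cx", "cy" (pixels), "R" (3x3) and "t" (3): a world point X has camera coordinates R X + t; the wrist camera has in their place "mount" (4x4, takes a point from camera to tool coordinates, whose origin is the TCP and whose axes are the flange's). Camera axes: x right, y down, z forward; pixel columns grow to the right and rows downward; lengths in m; the calibration is good to about 2 mm. A picture is of the moment at which its call begins: read the wrist's pose just before it. get_calibration takes no time and is no camera call.
- close_job(): hands the job in; it is judged then, once.
The state is a dict: "time": time; "joint_positions": joint angles; "joint_vel": joint speeds; "joint_torque": joint torques, N m; "ee_pos": TCP position; "eef_rot": TCP orientation; "ft_force": force on the tool from outside, world axes, zero at the start; "torque": the same for the moment, N m; "width": finger opening in m; "grip_force": force on a finger pad.
Only numpy, scipy, OpenCV 4.12 (cv2) and the standard library are available. Lean on these libraries where they do the work, as an engineer would, in place of code of your own. Each camera call takes 0.05 s, during which the arm holds its last target. There are 200 camera calls.

## Working session

There is one attempt and no reset: what is moved stays moved. The work goes in short steps, Python scripts to look and compute and a tool call to move; the robot and the scene stay as the last step left them, time stands still between calls to the robot, and variables do not carry over. Pictures are saved under pics/ and viewed, at most 10 in all, crops included, and the job is handed in when it is done.

Besides the shell and the picture viewer there is one more tool, called after ">>>" as name([rows], argument=value, ...), one row to a line, values as JSON. carry_out: Moves the arm, as the interface text tells. Its arguments: {"type":"object","properties":{"deltas":{"type":"array","items":{"type":"object","properties":{"hand":{"type":"number"},"dp":{"type":"array","items":{"type":"number","minimum":-1,"maximum":1}},"spin":{"type":"number","minimum":-1,"maximum":1}}}},"force":{"type":"number"}},"required":["deltas"]}

```bash
mkdir -p pics; ls
python3 - <<'E'
from bench import *
import cv2,numpy as np
s=read_state(); print({k:np.round(v,4).tolist() for k,v in s.items()})
for n in ("scene","side"):
    im=camera(n); cv2.imwrite(f"pics/{n}0.png",im[:,:,::-1]); c=get_calibration(n); print(n,{k:np.round(v,4).tolist() for k,v in c.items()})
print(get_calibration("wrist"))
E
```

```text
pics
{'time': 0.0, 'joint_positions': [1.0784, 0.3329, -0.0647, 1.461, 0.0216, 1.3499, -0.0885], 'joint_vel': [-0.0004, -0.0001, -0.0007, -0.0, 0.0002, 0.0016, 0.0008], 'joint_torque': [-0.0001, -62.3254, 0.0242, -38.9896, -0.0614, 0.0399, 0.0002], 'ee_pos': [0.2828, -0.557, 0.2404], 'eef_rot': [0.9725, 0.2328, -0.0002, -0.0007], 'ft_force': [0.0915, -0.8628, 0.3216], 'torque': [0.0055, -0.0021, 0.0082], 'grip_force': 0.0, 'width': 0.0871}
scene {'fx': 426.3724, 'fy': 426.3724, 'cx': 255.5689, 'cy': 189.1813, 'R': [[-0.7778, 0.6285, 0.0002], [0.44, 0.5448, -0.7139], [-0.4488, -0.5551, -0.7003]], 't': [0.448, -0.1722, 1.4392]}
side {'fx': 494.9386, 'fy': 494.9386, 'cx': 260.5985, 'cy': 189.3661, 'R': [[-0.7418, -0.6703, -0.0216], [-0.3165, 0.3783, -0.8699], [0.5912, -0.6385, -0.4928]], 't': [0.4124, 0.2773, 0.8851]}
{'fx': 295.98445038269557, 'fy': 295.98445038269557, 'cx': 256.3379106798032, 'cy': 190.42712159327218, 'mount': array([[-3.52965433e-04, -9.66425624e-01, -2.56946276e-01,
         7.13184876e-02],
       [ 9.99999933e-01, -3.64971584e-04, -9.63308977e-07,
         2.27834224e-04],
       [-9.28471230e-05, -2.56946259e-01,  9.66425688e-01,
        -1.43578531e-01],
       [ 0.00000000e+00,  0.00000000e+00,  0.00000000e+00,
         1.00000000e+00]])}
```

View pics/scene0.png

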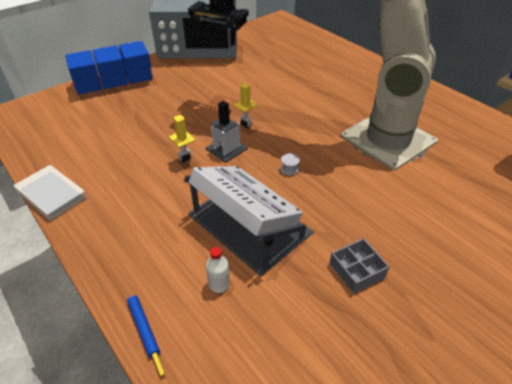

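View pics/side0.png

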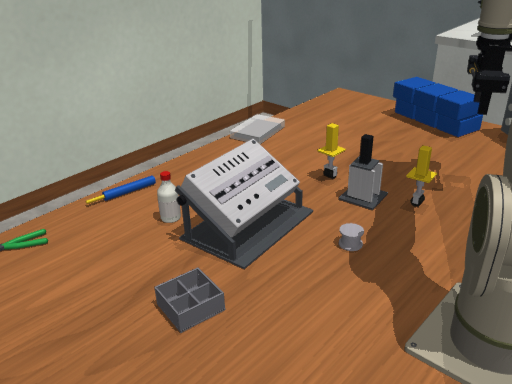

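```bash
cat > h.py <<'E'
from bench import *
import cv2,numpy as np
from scipy.spatial.transform import Rotation as Ro
def ray(n,p,pose=None):
    c=get_calibration(n); d=np.array([(p[0]-c['cx'])/c['fx'],(p[1]-c['cy'])/c['fy'],1.])
    if n=='wrist':
        M=c['mount'];R=Ro.from_quat(pose[1]).as_matrix(); return R@M[:3,3]+pose[0],R@M[:3,:3]@d
    R=np.array(c['R']);return -R.T@c['t'],R.T@d
def onz(n,p,z,pose=None):
    o,d=ray(n,p,pose); return o+d*(z-o[2])/d[2]
def tri(*obs):
    A=np.zeros((3,3));b=np.zeros(3);L=[ray(*o) for o in obs]
    for o,d in L:
        d=d/np.linalg.norm(d);P=np.eye(3)-np.outer(d,d);A+=P;b+=P@o
    x=np.linalg.solve(A,b)
    return x,[round(1e3*np.linalg.norm(np.cross(x-o,d/np.linalg.norm(d))),1) for o,d in L]
def proj(n,X,pose=None):
    c=get_calibration(n)
    if n=='wrist':
        M=c['mount'];R=Ro.from_quat(pose[1]).as_matrix();x=M[:3,:3].T@(R.T@(np.asarray(X)-pose[0])-M[:3,3])
    else: x=np.array(c['R'])@X+c['t']
    return np.array([c['fx']*x[0]/x[2]+c['cx'],c['fy']*x[1]/x[2]+c['cy']])
def snap(tag):
    s=read_state();pose=(np.array(s['ee_pos']),np.array(s['eef_rot']));im=camera('wrist')[:,:,::-1].copy()
    cv2.imwrite(f'pics/{tag}.png',im);np.savez(f'pics/{tag}.npz',p=pose[0],q=pose[1]);return im,pose
def load(tag):
    z=np.load(f'pics/{tag}.npz');return cv2.imread(f'pics/{tag}.png'),(z['p'],z['q'])
def move(target,yaw=None):
    "shares for dp to reach target, and spin for tool y axis along world yaw"
    s=read_state();R=Ro.from_quat(s['eef_rot']).as_matrix();y=R[:,1]
    o='dp '+str(np.round(R.T@(np.array(target)-s['ee_pos'])/.25,3))
    if yaw is not None:
        cur=np.arctan2(y[1],y[0]);d=(yaw-cur+np.pi/2)%np.pi-np.pi/2;o+=f' spin {-d/np.pi:.4f} (or {(-d+np.sign(d)*np.pi)/np.pi:.4f})'
    print(o)
E
python3 - <<'E'
from h import *
print('handle',tri(('scene',(223,104)),('side',(367,138))))
print('flux cap',tri(('scene',(216,253)),('side',(166,176))))
print('spool',onz('scene',(290,158),.04),onz('side',(351,230),.04),'tray',onz('scene',(359,255),.045),onz('side',(190,285),.045))
print('yellow',tri(('scene',(179,119)),('side',(332,128))),tri(('scene',(245,87)),('side',(425,150))))
print('case mid',tri(('scene',(240,197)),('side',(240,183))))
E
python3 - <<'E'
import cv2,numpy as np
a=cv2.imread('pics/scene0.png')[75:275,165:325];b=cv2.imread('pics/side0.png')[120:270,165:400]
c=np.zeros((600,800,3),np.uint8);a=cv2.resize(a,None,fx=2.5,fy=2.5,interpolation=2);b=cv2.resize(b,None,fx=1.7,fy=1.7,interpolation=2)
c[:500,:400]=a;c[:255,400:400+b.shape[1]]=b[:,:400];cv2.imwrite('pics/c0.png',c)
E
```

```text
handle (array([ 0.45804391, -0.30208168,  0.17065161]), [np.float64(1.0), np.float64(1.0)])
flux cap (array([0.77425538, 0.10384719, 0.11838793]), [np.float64(1.9), np.float64(1.9)])
spool [ 0.36124445 -0.09826544  0.04      ] [ 0.35922223 -0.0935848   0.04      ] tray [0.47991509 0.28105991 0.045     ] [0.49029884 0.2786509  0.045     ]
yellow (array([ 0.59094416, -0.34030285,  0.15239764]), [np.float64(0.4), np.float64(0.4)]) (array([ 0.32762156, -0.36265165,  0.15257265]), [np.float64(2.2), np.float64(2.2)])
case mid (array([ 0.62285029, -0.00434142,  0.10944826]), [np.float64(1.5), np.float64(1.5)])
```

View pics/c0.png

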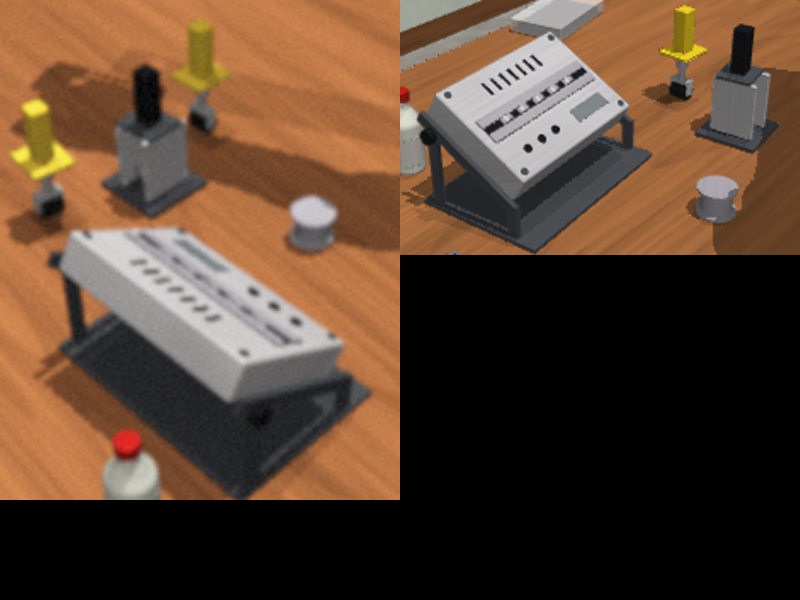

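Run:
```python
from h import *
f=lambda x,y:(x/2.5+165,y/2.5+75)
g=lambda x,y:((x-400)/1.7+165,y/1.7+120)
for p in [(103,185),(155,214),(205,182)]: print(onz('scene',f(*p),.008).round(4))
for p in [(697,132),(760,150),(779,125)]: print('s',onz('side',g(*p),.008).round(4))
a,b=tri(('scene',f(140,236)),('side',g(590,70))),tri(('scene',f(300,342)),('side',g(482,131)));print(a,b,(a[0]+b[0])/2, np.linalg.norm(a[0]-b[0]),np.degrees(np.arctan2(*(b[0]-a[0])[:2])))
move([.458,-.302,.32])
```

```text
[ 0.5158 -0.3296  0.008 ]
[ 0.4974 -0.2405  0.008 ]
[ 0.4089 -0.2512  0.008 ]
s [ 0.491  -0.2451  0.008 ]
s [ 0.3878 -0.2614  0.008 ]
s [ 0.4038 -0.3469  0.008 ]
(array([ 0.60458998, -0.11435717,  0.12591748]), [np.float64(5.5), np.float64(5.5)]) (array([0.58429599, 0.12067981, 0.13783784]), [np.float64(1.6), np.float64(1.6)]) [0.59444299 0.00316132 0.13187766] 0.23621245408846991 -4.934897856418321
dp [ 1.087 -0.593 -0.317]
```

>>> carry_out([
  {"hand": 87,"dp": [0.05,-0.03,-0.1],"spin": 0},
  {"hand": 87,"dp": [0.2,-0.11,-0.25],"spin": 0},
  {"hand": 87,"dp": [0.38,-0.22,-0.32],"spin": 0},
  {"hand": 87,"dp": [0.56,-0.33,-0.32],"spin": 0},
  {"hand": 87,"dp": [0.73,-0.43,-0.32],"spin": 0},
  {"hand": 87,"dp": [0.86,-0.51,-0.32],"spin": 0},
  {"hand": 87,"dp": [0.95,-0.56,-0.32],"spin": 0},
  {"hand": 87,"dp": [1.0,-0.59,-0.32],"spin": 0},
  {"hand": 87,"dp": [1.0,-0.59,-0.32],"spin": 0},
])

```text
time: 1.0
ee_pos: [0.4399, -0.3113, 0.3211]
eef_rot: [0.972, 0.234, 0.0, -0.0]
ft_force: [-0.9, -0.6, -0.6]
width: 0.0871
grip_force: 0.0
```

Run:
```python
from h import *
im,pose=snap('w1');print(pose)
```

```text
(array([ 0.43986699, -0.31131887,  0.32109322]), array([ 9.72216206e-01,  2.34084632e-01,  5.03873182e-06, -1.83551191e-04]))
```

View pics/w1.png

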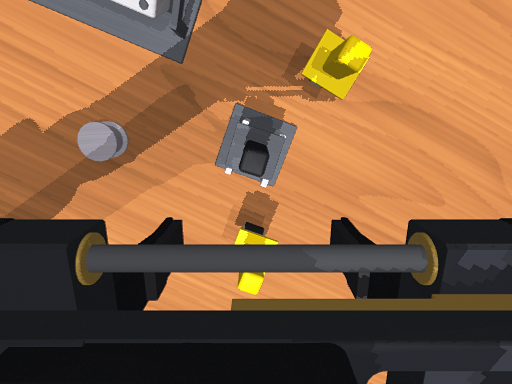

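Run:
```python
from h import *
im,pose=load('w1')
sub=im[95:195,205:305].astype(int)
m=((sub.max(2)-sub.min(2)<22)).astype(np.uint8)*255
m=cv2.morphologyEx(m,cv2.MORPH_CLOSE,np.ones((7,7)));m=cv2.morphologyEx(m,cv2.MORPH_OPEN,np.ones((5,5)))
c=max(cv2.findContours(m,0,2)[0],key=cv2.contourArea)
bx=cv2.boxPoints(cv2.minAreaRect(c))+[205,95];print(bx.round(1))
P=np.array([onz('wrist',p,.008,pose) for p in bx]);print(P.round(4),P.mean(0),np.linalg.norm(np.diff(P,axis=0),axis=1))
for i in range(3): d=P[i+1]-P[i];print(np.degrees(np.arctan2(d[1],d[0])))
print('cheek ends',[onz('wrist',p,.1,pose).round(4) for p in [(228,170),(264,182),(245,121),(283,135)]])
# white-ish spots
w=(sub.min(2)>200).astype(np.uint8);n,l,s,ct=cv2.connectedComponentsWithStats(w);print([(s[i,4],(ct[i]+[205,95]).round(1).tolist()) for i in range(1,n)])
d=(sub.max(2)<30).astype(np.uint8);n,l,s,ct=cv2.connectedComponentsWithStats(d)
for i in range(1,n):
    if s[i,4]>50:
        k=cv2.minAreaRect(np.argwhere(l==i)[:,::-1].astype(np.float32));print(s[i],k,(cv2.boxPoints(k)+[205,95]).round(1).tolist())
cv2.imwrite('pics/w1c.png',cv2.resize(im[90:200,200:310],None,fx=5,fy=5,interpolation=0))
```

```text
[[210.5 167. ]
 [235.4 102.4]
 [296.7 126. ]
 [271.8 190.6]]
[[ 0.3964 -0.2532  0.008 ]
 [ 0.5012 -0.2453  0.008 ]
 [ 0.5126 -0.3427  0.008 ]
 [ 0.4063 -0.3564  0.008 ]] [ 0.45412642 -0.29940069  0.008     ] [0.10503667 0.09804568 0.10717029]
4.307517652005944
-83.31610927170394
-172.65154279848005
cheek ends [array([ 0.4246, -0.2795,  0.1   ]), array([ 0.4314, -0.3267,  0.1   ]), array([ 0.4877, -0.2718,  0.1   ]), array([ 0.4939, -0.3203,  0.1   ])]
[(np.int32(18), [245.3, 121.8]), (np.int32(3), [284.7, 136.0]), (np.int32(33), [227.9, 170.6]), (np.int32(44), [264.2, 182.7])]
[ 39  45  24  14 184] ((51.063194274902344, 51.18215560913086), (23.45350456237793, 10.692039489746094), 7.4314093589782715) [[243.7, 150.0], [245.1, 139.4], [268.4, 142.4], [267.0, 153.0]]
```

View pics/w1c.png

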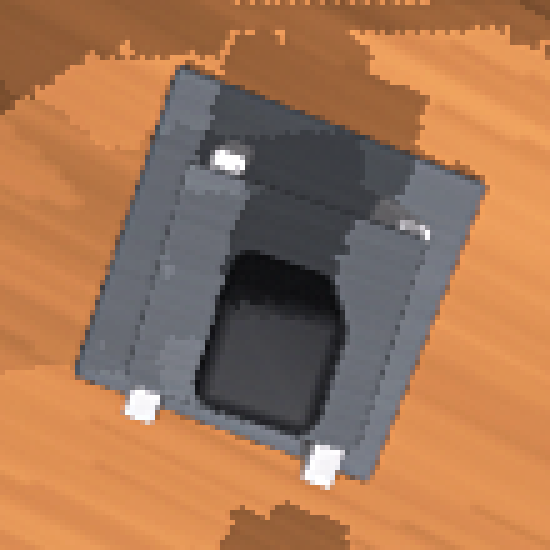

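Run:
```python
from h import *
im,pose=load('w1')
f=lambda x,y:(x/5+200-.4,y/5+90-.4)
def rep(n,ps,z):
    P=np.array([onz('wrist',f(*p),z,pose) for p in ps]);print(n,P.round(4).tolist(),P.mean(0).round(4),[round(float(np.degrees(np.arctan2(*(P[j]-P[i])[1::-1]))),1) for i,j in [(0,1),(3,2),(0,3),(1,2)]])
rep('plate',[(78,375),(180,66),(485,185),(372,480)],.008)
rep('cheek',[(143,406),(230,158),(413,222),(322,466)],.1)
rep('handle',[(202,395),(222,302),(342,318),(312,430)],.18)
move([.458,-.3015,.32],np.radians(97.5))
```

```text
plate [[0.4033, -0.2581, 0.008], [0.5009, -0.2458, 0.008], [0.5118, -0.343, 0.008], [0.4152, -0.3556, 0.008]] [ 0.4578 -0.3006  0.008 ] [7.1, 7.4, -83.0, -83.6]
cheek [[0.4237, -0.2801, 0.1], [0.4878, -0.2725, 0.1], [0.4945, -0.3188, 0.1], [0.4304, -0.3272, 0.1]] [ 0.4591 -0.2997  0.1   ] [6.8, 7.4, -81.9, -81.8]
handle [[0.4484, -0.2892, 0.18], [0.4665, -0.2846, 0.18], [0.4742, -0.3066, 0.18], [0.452, -0.3116, 0.18]] [ 0.4603 -0.298   0.18  ] [14.3, 12.6, -80.9, -70.5]
dp [ 0.09  -0.007  0.004] spin 0.1079 (or -0.8921)
```

Run:
```python
from h import *
move([.52,-.01,.34],np.radians(97.2))
```

```text
dp [ 0.839 -0.934 -0.076] spin 0.1096 (or -0.8904)
```

>>> carry_out([
  {"hand": 87,"dp": [0.06,-0.07,-0.02],"spin": 0.02},
  {"hand": 87,"dp": [0.18,-0.2,-0.07],"spin": 0.04},
  {"hand": 87,"dp": [0.31,-0.35,-0.08],"spin": 0.07},
  {"hand": 87,"dp": [0.44,-0.49,-0.08],"spin": 0.09},
  {"hand": 87,"dp": [0.57,-0.63,-0.08],"spin": 0.11},
  {"hand": 87,"dp": [0.69,-0.77,-0.08],"spin": 0.11},
  {"hand": 87,"dp": [0.79,-0.87,-0.08],"spin": 0.11},
  {"hand": 87,"dp": [0.84,-0.93,-0.08],"spin": 0.11},
  {"hand": 87,"dp": [0.84,-0.93,-0.08],"spin": 0.11},
])

```text
time: 1.95
ee_pos: [0.5215, -0.0095, 0.341]
eef_rot: [0.998, 0.063, -0.0, -0.0]
ft_force: [0.7, -0.3, -0.6]
width: 0.0872
grip_force: 0.0
```

Run:
```python
from h import *
im,pose=snap('w2');print(pose)
c=im[0:220,90:440];cv2.imwrite('pics/w2c.png',cv2.resize(c,None,fx=2.28,fy=2.28,interpolation=cv2.INTER_CUBIC))
```

```text
(array([ 0.52149344, -0.00945366,  0.34100961]), array([ 9.98023172e-01,  6.28460688e-02, -1.20052483e-04, -3.24187441e-04]))
```

View pics/w2c.png

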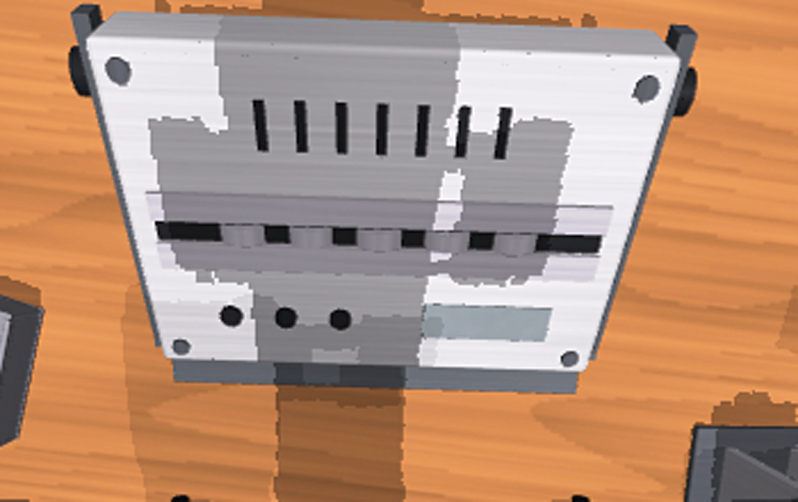

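Run:
```python
from h import *
im,pose=load('w2')
f=lambda x,y:((x+.5)/2.28+90-.5,(y+.5)/2.28-.5)
u=[onz('wrist',f(*p),.145,pose) for p in [(147,192),(613,207)]]
l=[onz('wrist',f(*p),.125,pose) for p in [(163,268),(597,281)]]
m=[onz('wrist',f(*p),.133,pose) for p in [(155,231),(602,243)]]
for a in (u,l,m):
    d=a[0]-a[1];print(np.round(a,4).tolist(),np.mean(a,0).round(4),np.linalg.norm(d).round(4),np.degrees(np.arctan2(-d[0],d[1])).round(2))
# case face corners (z: face is 3mm below flange plane; half 85 along slope)
c=np.cos(np.pi/6)
for s,ps in ((1,[(88,37),(680,58)]),(-1,[(165,358),(583,370)])):
    a=[onz('wrist',f(*p),.135-.003*c+s*.0425,pose) for p in ps];d=a[0]-a[1];print('case',np.round(a,4).tolist(),np.mean(a,0).round(4),np.linalg.norm(d).round(4),np.degrees(np.arctan2(-d[0],d[1])).round(2))
```

```text
[[0.6072, 0.1133, 0.145], [0.6283, -0.1079, 0.145]] [0.6177 0.0027 0.145 ] 0.2221 5.44
[[0.5719, 0.1104, 0.125], [0.5935, -0.1137, 0.125]] [ 0.5827 -0.0017  0.125 ] 0.2252 5.52
[[0.5898, 0.1127, 0.133], [0.612, -0.1098, 0.133]] [0.6009 0.0014 0.133 ] 0.2236 5.71
case [[0.6632, 0.1295, 0.1749], [0.6859, -0.1134, 0.1749]] [0.6745 0.0081 0.1749] 0.244 5.35
case [[0.5186, 0.1178, 0.0899], [0.5423, -0.1272, 0.0899]] [ 0.5304 -0.0047  0.0899] 0.2462 5.54
```

Run:
```python
from h import *
move([.459,-.2995,.28],np.radians(97.2));move([.459,-.2995,.15],np.radians(97.2))
```

```text
dp [-0.389  1.112  0.244] spin -0.0007 (or 0.9993)
dp [-0.389  1.112  0.764] spin -0.0007 (or 0.9993)
```

>>> carry_out([
  {"hand": 87,"dp": [-0.03,0.08,0],"spin": 0},
  {"hand": 87,"dp": [-0.09,0.24,0],"spin": 0},
  {"hand": 87,"dp": [-0.16,0.42,0.03],"spin": 0},
  {"hand": 87,"dp": [-0.23,0.6,0.07],"spin": 0},
  {"hand": 87,"dp": [-0.3,0.77,0.12],"spin": 0},
  {"hand": 87,"dp": [-0.36,0.91,0.17],"spin": 0},
  {"hand": 87,"dp": [-0.389,0.99,0.2],"spin": 0},
  {"hand": 87,"dp": [-0.389,1.0,0.2],"spin": 0},
])

```text
time: 2.8
ee_pos: [0.4519, -0.2763, 0.2897]
eef_rot: [0.998, 0.057, -0.001, 0.0]
ft_force: [-0.2, 0.1, 0.2]
width: 0.087
grip_force: 0.0
```

Run:
```python
from h import *
move([.459,-.2995,.28],np.radians(97.2));move([.459,-.2995,.15],np.radians(97.2))
```

```text
dp [0.018 0.095 0.039] spin -0.0035 (or 0.9965)
dp [0.019 0.095 0.559] spin -0.0035 (or 0.9965)
```

>>> carry_out([
  {"hand": 87,"dp": [0,0.05,0.02],"spin": 0},
  {"hand": 87,"dp": [0,0.1,0.04],"spin": 0},
  {"hand": 87,"dp": [0,0.1,0.04],"spin": 0},
  {"hand": 87,"dp": [0,0.1,0.04],"spin": 0},
])

```text
time: 3.2
ee_pos: [0.4589, -0.295, 0.2811]
eef_rot: [0.998, 0.062, -0.0, -0.0]
ft_force: [-1.2, 1.3, -0.3]
width: 0.0871
grip_force: 0.0
```

Run:
```python
from h import *
s=read_state();print(s['ee_pos'],s['eef_rot'],s['joint_vel'])
move([.459,-.2995,.15],np.radians(97.2))
```

```text
[ 0.45886262 -0.29497337  0.28109611] [ 9.98063072e-01  6.22097509e-02 -7.29671710e-05 -2.13043360e-04] [-0.00790754 -0.01269489 -0.01193478  0.00124237 -0.00263718 -0.00048352
 -0.00302109]
dp [-0.002  0.018  0.524] spin -0.0004 (or 0.9996)
```

Settled. Descend, close, lift.

>>> carry_out([
  {"hand": 87,"dp": [0,0.01,0.05],"spin": 0},
  {"hand": 87,"dp": [0,0.018,0.14],"spin": 0},
  {"hand": 87,"dp": [0,0.018,0.25],"spin": 0},
  {"hand": 87,"dp": [0,0.018,0.36],"spin": 0},
  {"hand": 87,"dp": [0,0.018,0.45],"spin": 0},
  {"hand": 87,"dp": [0,0.018,0.51],"spin": 0},
  {"hand": 70,"dp": [0,0.018,0.524],"spin": 0},
  {"hand": 50,"dp": [0,0.018,0.524],"spin": 0},
  {"hand": 36,"dp": [0,0.018,0.524],"spin": 0},
  {"hand": 30,"dp": [0,0.018,0.524],"spin": 0},
  {"hand": 20,"dp": [0,0.018,0.524],"spin": 0},
  {"hand": 20,"dp": [0,0.018,0.524],"spin": 0},
  {"hand": 20,"dp": [0,0.018,0.524],"spin": 0},
  {"hand": 20,"dp": [0,0.018,0.524],"spin": 0},
], force=30)

```text
time: 4.6
ee_pos: [0.4593, -0.2996, 0.1503]
eef_rot: [0.998, 0.062, 0.0, 0.0]
ft_force: [-0.3, -0.9, 0.6]
width: 0.0305
grip_force: 0.0
```

>>> carry_out([
  {"hand": 15,"dp": [0,0,0],"spin": 0},
  {"hand": 15,"dp": [0,0,0],"spin": 0},
  {"hand": 15,"dp": [0,0,0],"spin": 0},
  {"hand": 15,"dp": [0,0,0],"spin": 0},
])

```text
time: 5.0
ee_pos: [0.4593, -0.2995, 0.1503]
eef_rot: [0.998, 0.062, 0.0, -0.0]
ft_force: [-0.2, 1.2, 1.3]
width: 0.026
grip_force: 29.7
```

>>> carry_out([
  {"hand": 15,"dp": [0,0,-0.02],"spin": 0},
  {"hand": 15,"dp": [0,0,-0.06],"spin": 0},
  {"hand": 15,"dp": [0,0,-0.14],"spin": 0},
  {"hand": 15,"dp": [0,0,-0.24],"spin": 0},
  {"hand": 15,"dp": [0,0,-0.33],"spin": 0},
  {"hand": 15,"dp": [0,0,-0.38],"spin": 0},
  {"hand": 15,"dp": [0.03,-0.01,-0.39],"spin": 0},
  {"hand": 15,"dp": [0.1,-0.03,-0.39],"spin": 0},
  {"hand": 15,"dp": [0.18,-0.06,-0.39],"spin": 0},
  {"hand": 15,"dp": [0.26,-0.09,-0.39],"spin": 0},
  {"hand": 15,"dp": [0.3,-0.096,-0.36],"spin": 0},
  {"hand": 15,"dp": [0.3,-0.096,-0.3],"spin": 0},
  {"hand": 15,"dp": [0.3,-0.096,-0.25],"spin": 0},
  {"hand": 15,"dp": [0.3,-0.096,-0.24],"spin": 0},
  {"hand": 15,"dp": [0.3,-0.096,-0.24],"spin": 0},
], force=30)

```text
time: 6.5
ee_pos: [0.5295, -0.2671, 0.2093]
eef_rot: [0.998, 0.061, -0.001, -0.0]
ft_force: [-0.4, 0.7, -1.9]
width: 0.0262
grip_force: 29.7
```

Run:
```python
from h import *
s=read_state();print(s['ee_pos'],s['time'],s['ft_force'])
a=camera('side')[60:230,300:470,::-1];b=camera('scene')[40:190,150:300,::-1]
c=np.zeros((510,800,3),np.uint8);c[:,:425]=cv2.resize(a,(425,510)) if 0 else cv2.resize(a[:, :142],(425,510));c[:375,425:]=cv2.resize(b,(375,375));cv2.imwrite('pics/p1.png',c)
```

```text
[ 0.52953765 -0.26710206  0.20928537] 6.5 [-0.36162256  0.66535086 -1.90361394]
```

View pics/p1.png

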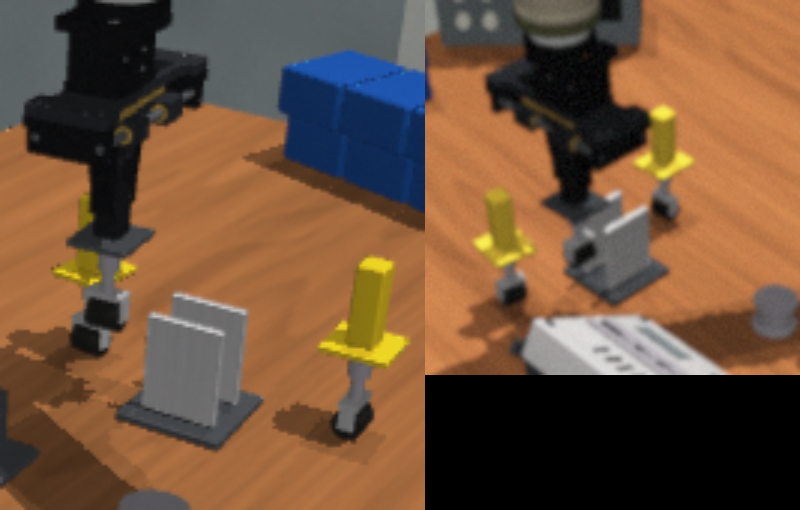

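>>> carry_out([
  {"hand": 15,"dp": [0,0,0],"spin": 0},
  {"hand": 15,"dp": [0,0,0],"spin": 0},
  {"hand": 15,"dp": [-0.03,0,0],"spin": 0},
  {"hand": 15,"dp": [-0.06,0,0],"spin": 0},
  {"hand": 15,"dp": [-0.08,0,0],"spin": 0},
  {"hand": 15,"dp": [-0.1,0,0],"spin": 0},
  {"hand": 15,"dp": [-0.12,0,0],"spin": 0},
  {"hand": 15,"dp": [-0.14,0,0],"spin": 0},
  {"hand": 15,"dp": [-0.16,0,0],"spin": 0},
  {"hand": 15,"dp": [-0.18,0,0],"spin": 0},
  {"hand": 15,"dp": [-0.18,0,0],"spin": 0},
], force=8)

```text
time: 7.7
ee_pos: [0.4854, -0.2723, 0.2103]
eef_rot: [0.998, 0.062, -0.0, 0.0]
ft_force: [0.3, 0.5, -3.1]
width: 0.0259
grip_force: 8.0
```

Run:
```python
from h import *
s=read_state();print(s['ee_pos'],s['time'],s['ft_force'],s['torque'])
a=camera('side')[60:230,300:470,::-1];b=camera('scene')[40:190,150:300,::-1]
c=np.zeros((510,800,3),np.uint8);c[:,:425]=cv2.resize(a,(425,510)) if 0 else cv2.resize(a[:, :142],(425,510));c[:375,425:]=cv2.resize(b,(375,375));cv2.imwrite('pics/p2.png',c)
```

```text
[ 0.48535509 -0.2723105   0.21032233] 7.7 [ 0.3406503   0.50764109 -3.07208436] [ 0.03492344 -0.03367323 -0.03857011]
```

View pics/p2.png

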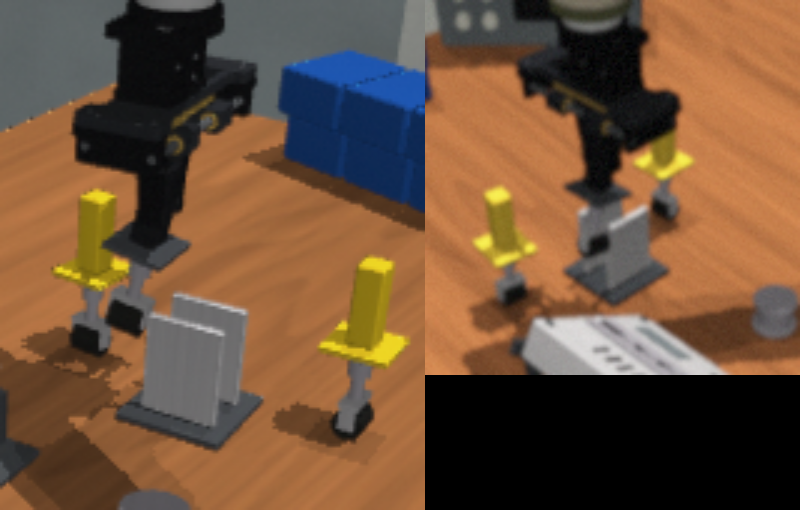

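>>> carry_out([
  {"hand": 15,"dp": [-0.01,0,0.01],"spin": 0},
  {"hand": 15,"dp": [-0.03,0,0.03],"spin": 0},
  {"hand": 15,"dp": [-0.05,0,0.04],"spin": 0},
  {"hand": 15,"dp": [-0.07,0,0.04],"spin": 0},
  {"hand": 15,"dp": [-0.09,0,0.04],"spin": 0},
  {"hand": 15,"dp": [-0.11,0,0.04],"spin": 0},
  {"hand": 15,"dp": [-0.126,0,0.04],"spin": 0},
  {"hand": 15,"dp": [-0.126,0,0.04],"spin": 0},
  {"hand": 15,"dp": [-0.126,0,0.04],"spin": 0},
], force=8)

```text
time: 8.7
ee_pos: [0.4544, -0.2762, 0.2003]
eef_rot: [0.998, 0.062, -0.0, 0.0]
ft_force: [0.2, -0.3, -3.9]
width: 0.026
grip_force: 8.0
```

Run:
```python
from h import *
s=read_state();print(s['ee_pos'],s['time'],s['ft_force'],s['torque'])
np.save('pics/p3.npy',s['ee_pos'])
A=camera('side')[:,:,::-1];B=camera('scene')[:,:,::-1];cv2.imwrite('pics/side3.png',A);cv2.imwrite('pics/scene3.png',B)
a=A[105:185,325:405];b=B[60:140,185:265]
cv2.imwrite('pics/p3.png',np.hstack([cv2.resize(x,(400,400),interpolation=cv2.INTER_CUBIC) for x in (a,b)]))
```

```text
[ 0.45438542 -0.2761738   0.20031978] 8.7 [ 0.20030686 -0.34227008 -3.85717892] [-0.02307479  0.08632137 -0.02390476]
```

View pics/p3.png

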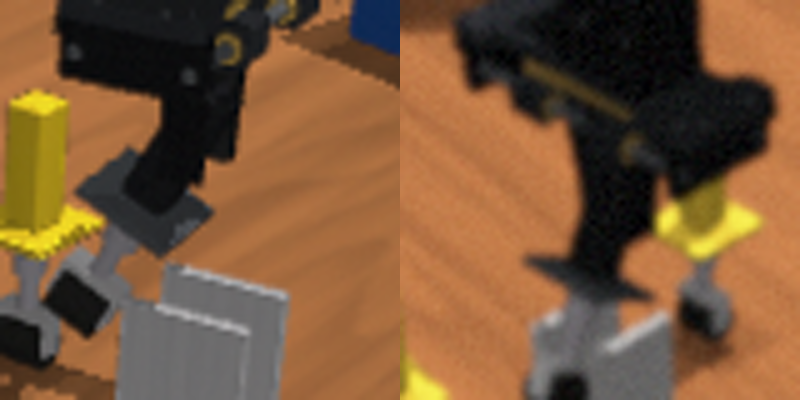

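```bash
cat >> h.py <<'E'
def onplane(n,p,P0,nrm,pose=None):
    o,d=ray(n,p,pose); return o+d*(np.dot(P0-o,nrm)/np.dot(d,nrm))
E
python3 - <<'E'
from h import *
tcp=np.load('pics/p3.npy');a=np.radians(7.1);ex=np.array([np.cos(a),np.sin(a),0]);ey=np.array([-ex[1],ex[0],0])
f=lambda x,y:(325+(x+.5)/5-.5,105+(y+.5)/5-.5);g=lambda x,y:(185+(x+.5)/5-.5,60+(y+.5)/5-.5)
P={}
for k,p,s in [('B',(165,255),1),('L',(76,190),1),('R',(212,212),-1),('T',(132,148),-1)]:
    X=onplane('side',f(*p),tcp+s*.03*ey,ey)-tcp;P[k]=(X@ex,X[2])
for i,j in (('B','L'),('R','T')):
    d=np.subtract(P[j],P[i]);print(P[i],P[j],np.hypot(*d),np.degrees(np.arctan2(d[1],d[0])))
print(tri(('scene',g(125,260)),('side',f(132,148))),tri(('scene',g(255,300)),('side',f(165,255))))
E
```

```text
(np.float64(-0.0026165961037781954), np.float64(-0.0549605119677784)) (np.float64(0.048237904990952686), np.float64(-0.031708951562736454)) 0.05591793400031245 24.57070174221693
(np.float64(-0.0006782816119107206), np.float64(-0.05518054899537128)) (np.float64(0.04656395770923306), np.float64(-0.03016617540961275)) 0.05345603859213772 27.90084820596985
(array([ 0.50720128, -0.30271283,  0.16605854]), [np.float64(2.6), np.float64(2.6)]) (array([ 0.4512936 , -0.25022199,  0.14097073]), [np.float64(2.2), np.float64(2.2)])
```

>>> carry_out([
  {"hand": 15,"dp": [-0.008,0,0],"spin": 0},
  {"hand": 15,"dp": [-0.016,0,0],"spin": 0},
  {"hand": 15,"dp": [-0.016,0,0],"spin": 0},
], force=8)

```text
time: 9.1
ee_pos: [0.4508, -0.2765, 0.2004]
eef_rot: [0.998, 0.062, 0.0, 0.0]
ft_force: [1.6, 0.7, -2.7]
width: 0.0258
grip_force: 8.0
```

>>> carry_out([
  {"hand": 15,"dp": [0,0,0],"spin": 0},
  {"hand": 15,"dp": [0,0,0],"spin": 0},
  {"hand": 15,"dp": [0.01,0,-0.02],"spin": 0},
  {"hand": 15,"dp": [0.03,0,-0.06],"spin": 0},
  {"hand": 15,"dp": [0.05,0,-0.14],"spin": 0},
  {"hand": 15,"dp": [0.05,0,-0.26],"spin": 0},
  {"hand": 15,"dp": [0.05,0,-0.38],"spin": 0},
  {"hand": 15,"dp": [0.05,0,-0.44],"spin": 0},
  {"hand": 15,"dp": [0.05,0,-0.44],"spin": 0},
  {"hand": 15,"dp": [0.05,0,-0.44],"spin": 0},
], force=40)

```text
time: 10.1
ee_pos: [0.4632, -0.2748, 0.31]
eef_rot: [0.998, 0.062, -0.0, 0.0]
ft_force: [-0.7, 0.9, -3.0]
width: 0.026
grip_force: 40.0
```

```bash
cat >> h.py <<'E'
PS=np.radians(5.5);PO=np.array([.6005,.001,.135])
PX=np.array([np.cos(PS)*np.cos(np.pi/6),np.sin(PS)*np.cos(np.pi/6),.5]);PY=np.array([-np.sin(PS),np.cos(PS),0]);PN=np.cross(PX,PY)
def pan(x,y,n): return PO+x*PX+y*PY+n*PN
E
python3 - <<'E'
from h import *
s=read_state();print(s['ee_pos'],s['time'],s['ft_force'],s['torque'])
A=camera('side')[:,:,::-1];cv2.imwrite('pics/side4.png',A);W,pose=snap('w4')
g=cv2.cvtColor(A,cv2.COLOR_BGR2HSV);print(proj('side',s['ee_pos']))
# grey (collar/fork) mask below TCP
u,v=proj('side',s['ee_pos']).astype(int);sub=g[v:v+90,u-60:u+40]
m=((sub[:,:,1]<60)&(sub[:,:,2]>45)).astype(np.uint8);n,l,st,ct=cv2.connectedComponentsWithStats(m)
for i in range(1,n):
    if st[i,4]>60: print(st[i],ct[i]+[u-60,v])
move(pan(0,-.098,.165),PS+np.pi/2)
E
```

```text
[ 0.46321732 -0.27484285  0.30999838] 10.1 [-0.70560284  0.8983648  -2.96690807] [ 0.01734091  0.11216593 -0.07605379]
[363.75245776  87.60426139]
[  0   0  35  15 285] [314.64912281  91.71929825]
[ 69   0  24  13 222] [383.61261261  92.06306306]
[ 30   6  24  38 253] [345.26482213 111.4229249 ]
[ 21  69  13  21 120] [331.01666667 165.7       ]
[ 46  71  34  19 510] [365.62941176 168.56470588]
dp [ 0.343 -0.644  0.125] spin 0.0090 (or -0.9910)
```

Run:
```python
from h import *
A=cv2.imread('pics/side4.png');tcp=np.array([.46322,-.27484,.31]);a=np.radians(7.1);ex=np.array([np.cos(a),np.sin(a),0]);ey=np.array([-ex[1],ex[0],0])
for t in (26,28,30,32): t=np.radians(t);print(proj('side',tcp+.12*(np.sin(t)*ex-np.cos(t)*np.array([0,0,1.]))))
g=cv2.cvtColor(A,cv2.COLOR_BGR2HSV);o=np.array([318,110]);sub=A[110:175,318:385];
m=(sub.max(2)<40).astype(np.uint8);n,l,st,ct=cv2.connectedComponentsWithStats(m)
for i in range(1,n):
    if st[i,4]>15:
        k=cv2.minAreaRect(np.argwhere(l==i)[:,::-1].astype(np.float32));c=np.array(k[0])+o
        print(st[i],ct[i]+o,k)
        for q in (ct[i]+o,c):
            for pl in (0,.012): X=onplane('side',q,tcp+pl*ey,ey)-tcp;print(pl,X@ex,X[2],np.degrees(np.arctan2(X@ex,-X[2])),np.hypot(X@ex,X[2]))
cv2.imwrite('pics/p4.png',cv2.resize(A[75:175,300:400],(600,600),interpolation=cv2.INTER_CUBIC))
```

```text
[341.23295593 125.33738928]
[339.95747388 124.34641388]
[338.7109413  123.31499278]
[337.49452363 122.24422161]
[14  9 13 13 96] [338.13541667 124.9375    ] ((20.28000259399414, 14.960000991821289), (11.600000381469727, 8.40000057220459), 36.869895935058594)
0 0.061342700127572626 -0.10864637296989782 29.44945581160383 0.12476762888848791
0.012 0.05549725362373544 -0.10324337960509294 28.25972476061264 0.11721408017835801
0 0.06093269254803734 -0.10861967774871406 29.29124284266287 0.12454327527164256
0.012 0.05509181442173446 -0.10321698182682199 28.090962308742323 0.1169993733048059
[ 6 58  9  7 51] [327.88235294 171.58823529] ((10.0, 61.0), (6.0, 8.0), 90.0)
0 0.0836901900928381 -0.24939805647689944 18.550142541611184 0.2630654642712154
0.012 0.07759574387242583 -0.24242678276583635 17.74878209716057 0.25454242174794584
0 0.08342581726624146 -0.247521508941342 18.62611729055468 0.26120253516215947
0.012 0.07733431673498709 -0.24057114405740992 17.820589378298102 0.25269561115689837
```

>>> carry_out([
  {"hand": 15,"dp": [0.02,-0.04,0],"spin": 0},
  {"hand": 15,"dp": [0.06,-0.12,0],"spin": 0.003},
  {"hand": 15,"dp": [0.11,-0.21,0],"spin": 0.005},
  {"hand": 15,"dp": [0.17,-0.32,0],"spin": 0.009},
  {"hand": 15,"dp": [0.23,-0.43,0.02],"spin": 0.009},
  {"hand": 15,"dp": [0.29,-0.54,0.05],"spin": 0.009},
  {"hand": 15,"dp": [0.33,-0.61,0.09],"spin": 0.009},
  {"hand": 15,"dp": [0.343,-0.64,0.12],"spin": 0.009},
  {"hand": 15,"dp": [0.343,-0.644,0.125],"spin": 0.009},
  {"hand": 15,"dp": [0.343,-0.644,0.125],"spin": 0.009},
  {"hand": 15,"dp": [0.343,-0.644,0.125],"spin": 0.009},
], force=40)

```text
time: 11.3
ee_pos: [0.5281, -0.106, 0.2794]
eef_rot: [0.999, 0.047, 0.0, 0.0]
ft_force: [0.2, -0.1, -3.0]
width: 0.0256
grip_force: 40.0
```

Run:
```python
from h import *
F=[]
for i in range(4):
    s=read_state();F.append(s['ft_force']);A=camera('side')[:,:,::-1]
print(np.mean(F,0),np.std(F,0),s['time'],s['torque'])
cv2.imwrite('pics/side5.png',A)
for n in (.134,.128): move(pan(0,-.098,n),PS+np.pi/2)
t=s['ee_pos'];print((t-PO)@PX,(t-PO)@PY,(t-PO)@PN,t)
a=PS;ex=np.array([np.cos(a),np.sin(a),0]);ey=PY
for th in (28,30): th=np.radians(th);print(proj('side',t+.12*(np.sin(th)*ex-np.cos(th)*np.array([0,0,1.]))))
cv2.imwrite('pics/p5.png',cv2.resize(A[75:215,210:350],(600,600),interpolation=cv2.INTER_CUBIC))
```

```text
[ 0.20860673 -0.06104278 -2.40399487] [0.42495081 0.50799053 0.58321818] 11.45 [0.03070892 0.08469287 0.03168445]
dp [ 0.06  -0.004  0.113] spin -0.0004 (or 0.9996)
dp [ 0.072 -0.004  0.134] spin -0.0004 (or 0.9996)
0.001107322274262787 -0.09909232765842757 0.16611591665821826 [ 0.52827656 -0.10550497  0.27941426]
[277.896778   149.89292024]
[276.66275743 148.78297059]
```

View pics/p5.png

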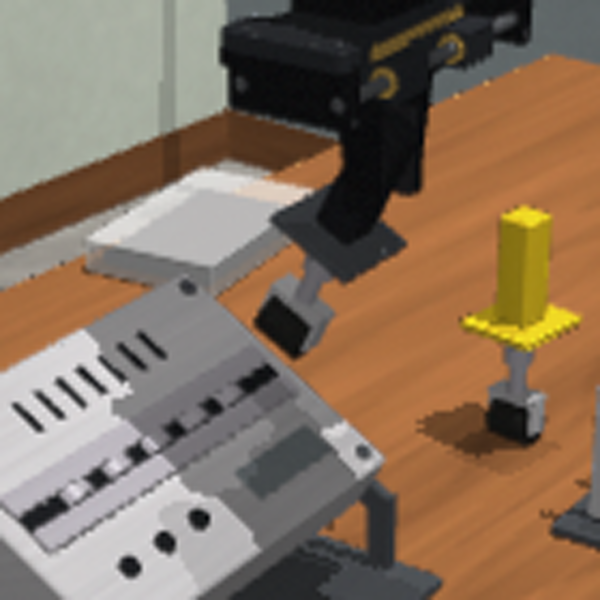

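>>> carry_out([
  {"hand": 15,"dp": [0.02,0,0.03],"spin": 0},
  {"hand": 15,"dp": [0.05,0,0.065],"spin": 0},
  {"hand": 15,"dp": [0.068,0,0.09],"spin": 0},
  {"hand": 15,"dp": [0.072,0,0.097],"spin": 0},
  {"hand": 15,"dp": [0.074,0,0.1],"spin": 0},
  {"hand": 15,"dp": [0.076,0,0.104],"spin": 0},
  {"hand": 15,"dp": [0.078,0,0.107],"spin": 0},
  {"hand": 15,"dp": [0.08,0,0.111],"spin": 0},
  {"hand": 15,"dp": [0.08,0,0.111],"spin": 0},
], force=40)

```text
time: 12.4
ee_pos: [0.5476, -0.1028, 0.2516]
eef_rot: [0.999, 0.048, -0.001, 0.0]
ft_force: [-6.4, 0.1, 4.5]
width: 0.0258
grip_force: 40.0
```

```bash
cat >> h.py <<'E'
def st(k=3,base=(0.2,0,-2.7)):
    F=[];T=[]
    for i in range(k):
        s=read_state();F.append(s['ft_force']);T.append(s['torque']);A=camera('side')
    t=np.mean([s['ee_pos']],0)-PO;f=np.mean(F,0)-base
    print('t',s['time'],'panel',(np.array([t@PX,t@PY,t@PN])*1e3).round(1),'F panel',np.array([f@PX,f@PY,f@PN]).round(1),'T',np.mean(T,0).round(3));return A
E
python3 - <<'E'
from h import *
st()
E
```

```text
t 12.5 panel [  4.1 -98.2 132.4] F panel [-2.1  0.2  9.4] T [-0.002  1.739  0.009]
```

>>> carry_out([
  {"hand": 15,"dp": [-0.006,0,-0.01],"spin": 0},
  {"hand": 15,"dp": [-0.006,0,-0.01],"spin": 0},
  {"hand": 15,"dp": [-0.006,0,-0.01],"spin": 0},
  {"hand": 15,"dp": [-0.01,0,-0.008],"spin": 0},
  {"hand": 15,"dp": [-0.014,0,-0.005],"spin": 0},
  {"hand": 15,"dp": [-0.018,0,-0.003],"spin": 0},
  {"hand": 15,"dp": [-0.022,0,-0.001],"spin": 0},
  {"hand": 15,"dp": [-0.022,0,-0.001],"spin": 0},
], force=10)

```text
time: 13.35
ee_pos: [0.5427, -0.1032, 0.2515]
eef_rot: [0.999, 0.048, 0.0, 0.0]
ft_force: [-2.4, 0.2, 4.4]
width: 0.0259
grip_force: 10.0
```

Run:
```python
from h import *
A=st();cv2.imwrite('pics/side6.png',A[:,:,::-1]);print(read_state()['grip_force'])
A=cv2.imread('pics/side6.png')
sub=A[130:175,262:300]
m=(sub.max(2)<40).astype(np.uint8);n,l,s,ct=cv2.connectedComponentsWithStats(m)
for i in range(1,n):
    if s[i,4]>25: print(s[i],ct[i]+[262,130],cv2.minAreaRect(np.argwhere(l==i)[:,::-1].astype(np.float32)))
```

```text
t 13.45 panel [ -0.2 -98.1 134.6] F panel [0.9 0.5 8.2] T [-0.012  0.471 -0.007]
10.000001410371624
[ 16   0  17  12 140] [285.62857143 134.4       ] ((24.0, 5.5), (11.0, 16.0), 90.0)
[  3  22  12  14 107] [270.1682243  158.58878505] ((8.599998474121094, 28.19999885559082), (13.01076602935791, 10.74802303314209), 81.8698959350586)
```

Run:
```python
from h import *
print(proj('side',pan(0,-.098,.014)))
for p in ((270.2,158.6),(265+8.6-3,130+28.2)):
    X=onplane('side',p,pan(0,-.098,0),PY)-PO;print((X@PX).round(4),(X@PN).round(4))
A=cv2.imread('pics/side6.png')
for r in range(150,170): print(r,' '.join(f'{A[r,c].max():3d}' for c in range(258,288)))
```

```text
[271.4988082  157.88787702]
0.0019 0.0093
0.0016 0.0112
150 136 138 138 137 138 138 139 141 132 126 101 104 115 129 132 119  97  99 101  97  91 142 171 174 174 125  85 116 179 185
151 138 138 138 138 138 138 138 137 128 102  46  60 101 115 129 113 100 101  99  94  96 149 171 175 175 177 181 182 184 180
152 137 138 138 138 138 137 136 132 108  51  23  20  58 101 109 110 104 102  98  92 109 111 149 173 180 181 179 177 175 172
153 138 139 138 137 136 135 133 114  54  24  21  20  19  38  99 109 110 108 102 101 111 112 111 155 175 177 174 172 171 172
154 138 139 138 135 135 134 127  72  29  21  22  22  23  21  39  99 107 109 110 110 109 111 111 110 138 169 172 172 171 170
155 138 137 135 134 134 133 104  38  21  20  21  21  22  20  19  39  78 104 111 111 110 110 110 109 123 168 171 172 170 169
156 134 135 134 134 135 135  61  24  20  20  21  22  22  23  21  19  21  77 105 110 111 109  97  98 154 170 170 170 167 165
157 135 134 134 135 135 135  56  21  20  19  21  22  21  22  21  20  23  22  77 105 109  98  87 131 168 170 168 164 163 164
158 134 135 135 135 134 125  98  43  17  18  18  21 
[... 735 characters left out ...]
  18  20  27  38  27  24  30  74  96 114 122 132 140 130 169 178 179 180 180 182
165 117 117 115 115 122 121 116  94  45  20  18  26  62  94  68  64  78  97  96  97  95 120 133 138 133 173 181 183 185 186
166 115 116 103 105 127 126 122 113  85  40  46  67  96  99  99  98  98  96  97  95  91 107 130 133 140 136 177 186 187 187
167  94  97 120 126 127 130 124  98  70  80 116 120 104  99  98  97  96  95  96  89  94 108 130 135 134 138 140 181 187 186
168  51  25  66 117 125 122 101  77  94 118 121 118 116  98  97  97  95  87  95 108 111 112 112 128 131 131 138 148 179 186
169  24  20  22  66 118  85  71 115 120 120 118  99  97  97  96  96  90  95 110 112 113 111 109 109 126 130 133 135 148 172
```

>>> carry_out([
  {"hand": 15,"dp": [0,0,0],"spin": 0},
  {"hand": 15,"dp": [0,0,0],"spin": 0},
  {"hand": 15,"dp": [0,-0.008,0],"spin": 0},
  {"hand": 15,"dp": [0,-0.02,0],"spin": 0},
  {"hand": 15,"dp": [0,-0.036,0],"spin": 0},
  {"hand": 15,"dp": [0,-0.052,0],"spin": 0},
  {"hand": 15,"dp": [0,-0.068,0],"spin": 0},
  {"hand": 15,"dp": [0,-0.084,0],"spin": 0},
  {"hand": 15,"dp": [0,-0.1,0],"spin": 0},
  {"hand": 15,"dp": [0,-0.116,0],"spin": 0},
  {"hand": 15,"dp": [0,-0.132,0],"spin": 0},
  {"hand": 15,"dp": [0,-0.148,0],"spin": 0},
  {"hand": 15,"dp": [0,-0.164,0],"spin": 0},
  {"hand": 15,"dp": [0,-0.18,0],"spin": 0},
  {"hand": 15,"dp": [0,-0.19,0],"spin": 0},
  {"hand": 15,"dp": [0,-0.196,0],"spin": 0},
  {"hand": 15,"dp": [0,-0.196,0],"spin": 0},
], force=40)

```text
time: 15.2
ee_pos: [0.538, -0.0541, 0.2515]
eef_rot: [0.999, 0.048, -0.0, -0.0]
ft_force: [-2.9, 0.4, 4.3]
width: 0.0257
grip_force: 40.0
```

Run:
```python
from h import *
A=st();cv2.imwrite('pics/side7.png',A[:,:,::-1])
```

```text
t 15.3 panel [ -0.2 -49.1 134.6] F panel [1.  0.  7.6] T [ 0.089  0.548 -0.01 ]
```

>>> carry_out([
  {"hand": 15,"dp": [0.002,-0.008,0.003],"spin": 0},
  {"hand": 15,"dp": [0.002,-0.022,0.003],"spin": 0},
  {"hand": 15,"dp": [0.002,-0.038,0.003],"spin": 0},
  {"hand": 15,"dp": [0.002,-0.054,0.003],"spin": 0},
  {"hand": 15,"dp": [0.002,-0.07,0.003],"spin": 0},
  {"hand": 15,"dp": [0.002,-0.086,0.003],"spin": 0},
  {"hand": 15,"dp": [0.002,-0.102,0.003],"spin": 0},
  {"hand": 15,"dp": [0.002,-0.118,0.003],"spin": 0},
  {"hand": 15,"dp": [0.002,-0.134,0.003],"spin": 0},
  {"hand": 15,"dp": [0.002,-0.15,0.003],"spin": 0},
  {"hand": 15,"dp": [0.002,-0.166,0.003],"spin": 0},
  {"hand": 15,"dp": [0.002,-0.182,0.003],"spin": 0},
  {"hand": 15,"dp": [0.002,-0.198,0.003],"spin": 0},
  {"hand": 15,"dp": [0.002,-0.214,0.003],"spin": 0},
  {"hand": 15,"dp": [0.002,-0.23,0.003],"spin": 0},
  {"hand": 15,"dp": [0.002,-0.246,0.003],"spin": 0},
  {"hand": 15,"dp": [0.002,-0.262,0.003],"spin": 0},
  {"hand": 15,"dp": [0.002,-0.278,0.003],"spin": 0},
  {"hand": 15,"dp": [0.002,-0.292,0.003],"spin": 0},
  {"hand": 15,"dp": [0.002,-0.3,0.003],"spin": 0},
])

```text
time: 17.35
ee_pos: [0.5314, 0.0202, 0.2508]
eef_rot: [0.999, 0.048, 0.0, 0.0]
ft_force: [-3.4, -2.6, 5.1]
width: 0.0256
grip_force: 40.0
```

Run:
```python
from h import *
A=st();cv2.imwrite('pics/side8.png',A[:,:,::-1])
```

```text
t 17.45 panel [-1.000e-01  2.600e+01  1.337e+02] F panel [ 0.9 -1.6  8.6] T [-0.601  0.642 -0.1  ]
```

>>> carry_out([
  {"hand": 15,"dp": [0,-0.01,0],"spin": 0},
  {"hand": 15,"dp": [0,-0.024,0],"spin": 0},
  {"hand": 15,"dp": [0,-0.04,0],"spin": 0},
  {"hand": 15,"dp": [0,-0.056,0],"spin": 0},
  {"hand": 15,"dp": [0,-0.072,0],"spin": 0},
  {"hand": 15,"dp": [0,-0.088,0],"spin": 0},
  {"hand": 15,"dp": [0,-0.104,0],"spin": 0},
  {"hand": 15,"dp": [0,-0.12,0],"spin": 0},
  {"hand": 15,"dp": [0,-0.136,0],"spin": 0},
  {"hand": 15,"dp": [0,-0.152,0],"spin": 0},
  {"hand": 15,"dp": [0,-0.168,0],"spin": 0},
  {"hand": 15,"dp": [0,-0.184,0],"spin": 0},
  {"hand": 15,"dp": [0,-0.2,0],"spin": 0},
  {"hand": 15,"dp": [0,-0.216,0],"spin": 0},
  {"hand": 15,"dp": [0,-0.232,0],"spin": 0},
  {"hand": 15,"dp": [0,-0.248,0],"spin": 0},
  {"hand": 15,"dp": [0,-0.264,0],"spin": 0},
  {"hand": 15,"dp": [0,-0.278,0],"spin": 0},
  {"hand": 15,"dp": [0,-0.288,0],"spin": 0},
  {"hand": 15,"dp": [0,-0.288,0],"spin": 0},
])

```text
time: 19.5
ee_pos: [0.5244, 0.0926, 0.2508]
eef_rot: [0.999, 0.048, 0.0, -0.0]
ft_force: [-3.6, 0.8, 4.6]
width: 0.0255
grip_force: 40.0
```

Run:
```python
from h import *
A=st();cv2.imwrite('pics/side9.png',A[:,:,::-1])
```

```text
t 19.6 panel [-1.000e-01  9.800e+01  1.337e+02] F panel [-0.   0.1  8.5] T [ 0.047  0.722 -0.003]
```

>>> carry_out([
  {"hand": 15,"dp": [-0.006,0,-0.01],"spin": 0},
  {"hand": 15,"dp": [-0.02,0,-0.034],"spin": 0},
  {"hand": 15,"dp": [-0.05,0,-0.085],"spin": 0},
  {"hand": 15,"dp": [-0.09,0,-0.155],"spin": 0},
  {"hand": 15,"dp": [-0.12,0.02,-0.23],"spin": 0},
  {"hand": 15,"dp": [-0.14,0.09,-0.29],"spin": 0},
  {"hand": 15,"dp": [-0.16,0.2,-0.32],"spin": 0},
  {"hand": 15,"dp": [-0.18,0.34,-0.32],"spin": 0},
  {"hand": 15,"dp": [-0.2,0.5,-0.32],"spin": 0},
  {"hand": 15,"dp": [-0.22,0.66,-0.32],"spin": 0},
  {"hand": 15,"dp": [-0.24,0.8,-0.32],"spin": 0},
  {"hand": 15,"dp": [-0.25,0.91,-0.32],"spin": 0},
  {"hand": 15,"dp": [-0.26,0.98,-0.32],"spin": 0},
  {"hand": 15,"dp": [-0.26,1.0,-0.32],"spin": 0},
  {"hand": 15,"dp": [-0.26,1.0,-0.32],"spin": 0},
  {"hand": 15,"dp": [-0.26,1.0,-0.32],"spin": 0},
])

```text
time: 21.25
ee_pos: [0.4838, -0.1617, 0.331]
eef_rot: [0.999, 0.049, 0.0, -0.0]
ft_force: [-0.9, 0.5, -2.6]
width: 0.026
grip_force: 40.0
```

```bash
cat >> h.py <<'E'
RA=np.radians(7.2);RX=np.array([np.cos(RA),np.sin(RA),0]);RY=np.array([-RX[1],RX[0],0]);RO=np.array([.4585,-.300,0])
def rest(x,y,z): return RO+x*RX+y*RY+np.array([0,0,z])
def wheel(A):
    "tilt about rest y from the black wheel in the side picture A (RGB), ray onto plane through the TCP"
    s=read_state();t=np.array(s['ee_pos']);y=Ro.from_quat(s['eef_rot']).as_matrix()[:,:2];ex=y[:,0];ey=y[:,1]
    g=(t-RO);print('rest xyz',g@RX,g@RY,g[2],'t',s['time'],'F',np.round(s['ft_force'],1))
    for h in np.arange(-10,41,10):
        q=np.radians(h);print(h,proj('side',t+.124*(np.sin(q)*ex-np.cos(q)*np.array([0,0,1.]))).round(0),end=' ')
    u,v=proj('side',t-[0,0,.1]).astype(int);o=np.array([u-45,v-15]);sub=A[o[1]:o[1]+60,o[0]:o[0]+90]
    n,l,st,ct=cv2.connectedComponentsWithStats((sub.max(2)<40).astype(np.uint8))
    for i in range(1,n):
        if 25<st[i,4]<400:
            p=ct[i]+o;X=onplane('side',p,t,ey)-t;print('\n',st[i,4],p.round(1),'x',(X@ex).round(4),'z',X[2].round(4),'deg',np.degrees(np.arctan2(X@ex,-X[2])).round(1),'len',np.hypot(X@ex,X[2]).round(4))
E
python3 - <<'E'
from h import *
A=camera('side');cv2.imwrite('pics/side10.png',A[:,:,::-1]);B=camera('scene');cv2.imwrite('pics/scene10.png',B[:,:,::-1])
wheel(A)
for nm in ('side','scene'):
    a=cv2.imread(f'pics/{nm}0.png',0).astype(np.float32);b=cv2.imread(f'pics/{nm}10.png',0).astype(np.float32)
    for y in (-.068,-.034,0,.034,.068,-.095,.095):
        p=proj(nm,pan(0,y,.002));r=5;e=proj(nm,pan(0,y,0))-proj(nm,pan(0,y,.004))
        A1=cv2.getRectSubPix(a,(13,13),p);B1=cv2.getRectSubPix(b,(13,13),p)
        print(nm,y,'expect',e.round(1),'diff',np.abs(A1-B1).mean().round(1),'shift',np.round(cv2.phaseCorrelate(A1,B1)[0],2))
move(rest(-.125,.026,.31),RA+np.pi/2);move(rest(-.125,.026,.1886),RA+np.pi/2)
E
```

```text
rest xyz 0.042575955745709035 0.13405435996982787 0.3309677470867667 t 21.35 F [-0.7 -0.  -2.8]
-10 [335. 141.] 0 [327. 140.] 10 [319. 137.] 20 [312. 133.] 30 [305. 128.] 40 [299. 122.] 
 100 [303.9 127.5] x 0.0648 z -0.1071 deg 31.2 len 0.1251

 51 [327.9 171.6] x -0.0068 z -0.2065 deg -1.9 len 0.2066
side -0.068 expect [-0.6  1.1] diff 48.5 shift [0.68 0.75]
side -0.034 expect [-0.6  1.1] diff 15.3 shift [0.3  0.86]
side 0 expect [-0.6  1.1] diff 11.7 shift [0.43 0.77]
side 0.034 expect [-0.6  1.1] diff 10.9 shift [0.27 0.84]
side 0.068 expect [-0.6  1.1] diff 11.8 shift [0.42 0.56]
side -0.095 expect [-0.6  1. ] diff 48.6 shift [0.49 0.87]
side 0.095 expect [-0.6  1.1] diff 6.5 shift [0.77 0.17]
scene -0.068 expect [-0.5  1.3] diff 54.5 shift [0.3 1.6]
scene -0.034 expect [-0.5  1.4] diff 32.2 shift [0.7  0.93]
scene 0 expect [-0.6  1.4] diff 4.7 shift [0.71 0.56]
scene 0.034 expect [-0.6  1.4] diff 3.8 shift [0.65 0.43]
scene 0.068 expect [-0.6  1.4] diff 4.2 shift [0.59 0.41]
scene -0.095 expect [-0.5  1.3] diff 50.4 shift [ 0.16 -0.4 ]
scene 0.095 expect [-0.6  1.4] diff 3.2 shift [0.65 0.55]
dp [-0.658  0.451  0.084] spin -0.0088 (or 0.9912)
dp [-0.658  0.451  0.569] spin -0.0088 (or 0.9912)
```

Run:
```python
from h import *
snap('w5')
for tag in ('w2','w5'):
    im,pose=load(tag);S=1000
    src=np.float32([proj('wrist',pan(x,y,0),pose) for x,y in ((-.03,-.12),(-.03,.12),(.03,.12),(.03,-.12))]);dst=np.float32([(0,60),(240,60),(240,0),(0,0)])
    r=cv2.warpPerspective(im,cv2.getPerspectiveTransform(src,dst),(241,61),flags=cv2.INTER_CUBIC)
    print(tag,src.round(0).tolist())
    g=r[28:33].max(2).mean(0);d=g<70;e=np.flatnonzero(np.diff(d.astype(int)));print('channel edges y mm',(e-120+.5).tolist())
    # clip centre across seam: profile along x at each clip
    for y in (-68,-34,0,34,68):
        print(y,r[18:44:2,120+y-2:120+y+3].max(2).mean(1).round(0).astype(int).tolist())
```

```text
w2 [[355.0, 130.0], [156.0, 124.0], [144.0, 75.0], [370.0, 82.0]]
channel edges y mm [-109.5, -77.5, -56.5, -44.5, -21.5, -10.5, 11.5, 23.5, 45.5, 57.5, 79.5, 110.5]
-68 [136, 144, 141, 140, 120, 137, 141, 141, 142, 141, 122, 149, 143]
-34 [217, 228, 210, 209, 126, 138, 141, 142, 140, 135, 224, 217, 131]
0 [141, 146, 143, 135, 129, 137, 141, 141, 142, 143, 130, 149, 143]
34 [143, 147, 145, 129, 130, 139, 142, 142, 142, 141, 147, 145, 143]
68 [146, 143, 144, 125, 134, 140, 143, 142, 142, 141, 137, 142, 143]
w5 [[229.0, 80.0], [17.0, 80.0], [-18.0, 21.0], [226.0, 21.0]]
channel edges y mm [-110.5, -75.5, -60.5, -41.5, -25.5, -8.5, 7.5, 25.5, 41.5, 59.5, 75.5, 109.5]
-68 [139, 148, 145, 130, 115, 146, 147, 146, 148, 130, 148, 152, 147]
-34 [222, 229, 227, 205, 162, 228, 226, 226, 232, 173, 235, 232, 227]
0 [225, 230, 229, 172, 171, 227, 226, 226, 233, 166, 232, 232, 227]
34 [227, 231, 229, 179, 180, 225, 225, 225, 231, 148, 233, 229, 227]
68 [229, 226, 228, 160, 191, 225, 225, 225, 230, 155, 229, 225, 227]
```

>>> carry_out([
  {"hand": 15,"dp": [-0.03,0.02,0],"spin": 0},
  {"hand": 15,"dp": [-0.11,0.08,0],"spin": -0.003},
  {"hand": 15,"dp": [-0.22,0.15,0],"spin": -0.006},
  {"hand": 15,"dp": [-0.35,0.24,0.02],"spin": -0.009},
  {"hand": 15,"dp": [-0.48,0.33,0.05],"spin": -0.009},
  {"hand": 15,"dp": [-0.59,0.4,0.1],"spin": -0.009},
  {"hand": 15,"dp": [-0.64,0.44,0.18],"spin": -0.009},
  {"hand": 15,"dp": [-0.658,0.451,0.29],"spin": -0.009},
  {"hand": 15,"dp": [-0.658,0.451,0.41],"spin": -0.009},
  {"hand": 15,"dp": [-0.658,0.451,0.51],"spin": -0.009},
  {"hand": 15,"dp": [-0.658,0.451,0.56],"spin": -0.009},
  {"hand": 15,"dp": [-0.658,0.451,0.569],"spin": -0.009},
  {"hand": 15,"dp": [-0.658,0.451,0.569],"spin": -0.009},
  {"hand": 15,"dp": [-0.658,0.451,0.569],"spin": -0.009},
])

```text
time: 22.8
ee_pos: [0.3314, -0.2916, 0.1898]
eef_rot: [0.998, 0.062, 0.001, 0.001]
ft_force: [-0.7, -0.3, -2.1]
width: 0.0256
grip_force: 40.0
```

Run:
```python
from h import *
wheel(camera('side'))
for p in ((-.1075,.1886),(-.0821,.2044),(-.0535,.213)): move(rest(p[0],.026,p[1]),RA+np.pi/2)
```

```text
rest xyz -0.12502140515303745 0.02434793441743111 0.1897775733558741 t 22.85 F [ 0.5 -0.2 -2.6]
-10 [414. 193.] 0 [405. 191.] 10 [397. 188.] 20 [389. 184.] 30 [382. 179.] 40 [376. 173.] 
 98 [381.8 179. ] x 0.0633 z -0.1076 deg 30.5 len 0.1248

 55 [418.  200.7] x -0.0352 z -0.1398 deg -14.1 len 0.1442
dp [ 0.07  -0.007  0.005] spin -0.0004 (or 0.9996)
dp [ 0.172 -0.007 -0.058] spin -0.0004 (or 0.9996)
dp [ 0.286 -0.007 -0.092] spin -0.0004 (or 0.9996)
```

>>> carry_out([
  {"hand": 15,"dp": [0.02,0,0],"spin": 0},
  {"hand": 15,"dp": [0.05,0,0],"spin": 0},
  {"hand": 15,"dp": [0.07,0,0.003],"spin": 0},
  {"hand": 15,"dp": [0.09,0,-0.01],"spin": 0},
  {"hand": 15,"dp": [0.11,0,-0.024],"spin": 0},
  {"hand": 15,"dp": [0.13,0,-0.036],"spin": 0},
  {"hand": 15,"dp": [0.15,0,-0.047],"spin": 0},
  {"hand": 15,"dp": [0.17,0,-0.057],"spin": 0},
  {"hand": 15,"dp": [0.19,0,-0.066],"spin": 0},
  {"hand": 15,"dp": [0.21,0,-0.074],"spin": 0},
  {"hand": 15,"dp": [0.23,0,-0.08],"spin": 0},
  {"hand": 15,"dp": [0.25,0,-0.085],"spin": 0},
  {"hand": 15,"dp": [0.265,0,-0.089],"spin": 0},
  {"hand": 15,"dp": [0.28,0,-0.092],"spin": 0},
  {"hand": 15,"dp": [0.28,0,-0.092],"spin": 0},
  {"hand": 15,"dp": [0.28,0,-0.092],"spin": 0},
], force=8)

```text
time: 24.45
ee_pos: [0.4005, -0.2824, 0.2115]
eef_rot: [0.998, 0.062, 0.0, 0.0]
ft_force: [0.6, 0.5, -3.6]
width: 0.026
grip_force: 8.0
```

Run:
```python
from h import *
A=camera('side');cv2.imwrite('pics/side11.png',A[:,:,::-1]);wheel(A)
```

```text
rest xyz -0.05546427214595247 0.02474785684310767 0.2115477676003516 t 24.5 F [-1.  -0.  -3.1]
-10 [388. 178.] 0 [380. 177.] 10 [372. 174.] 20 [364. 170.] 30 [358. 165.] 40 [352. 159.] 
 106 [379.9 177.9] x -0.0011 z -0.1274 deg -0.5 len 0.1274

 54 [418.  200.6] x -0.1048 z -0.1611 deg -33.0 len 0.1922
```

>>> carry_out([
  {"hand": 15,"dp": [0,0,0],"spin": 0},
  {"hand": 15,"dp": [0,0,0],"spin": 0},
  {"hand": 15,"dp": [-0.02,0,-0.01],"spin": 0},
  {"hand": 15,"dp": [-0.03,0,-0.05],"spin": 0},
  {"hand": 15,"dp": [-0.03,0,-0.12],"spin": 0},
  {"hand": 15,"dp": [-0.02,0,-0.18],"spin": 0},
  {"hand": 15,"dp": [0.02,0.02,-0.2],"spin": 0},
  {"hand": 15,"dp": [0.08,0.05,-0.2],"spin": 0},
  {"hand": 15,"dp": [0.14,0.08,-0.2],"spin": 0},
  {"hand": 15,"dp": [0.2,0.096,-0.2],"spin": 0},
  {"hand": 15,"dp": [0.225,0.098,-0.2],"spin": 0},
  {"hand": 15,"dp": [0.225,0.098,-0.2],"spin": 0},
  {"hand": 15,"dp": [0.225,0.098,-0.2],"spin": 0},
], force=30)

```text
time: 25.8
ee_pos: [0.4585, -0.2998, 0.2618]
eef_rot: [0.998, 0.062, -0.0, 0.0]
ft_force: [0.6, 0.4, -2.3]
width: 0.0257
grip_force: 30.0
```

Run:
```python
from h import *
A=camera('side');cv2.imwrite('pics/side12.png',A[:,:,::-1]);wheel(A)
move([.4593,-.2996,.160],RA+np.pi/2)
s=read_state();t=s['ee_pos'];u,v=proj('side',t-[0,0,.053]).astype(int)
sub=A[v-14:v+16,u-30:u+31].astype(int)  # collar: dark grey band
m=((sub.max(2)>40)&(sub.max(2)<95)&(sub.max(2)-sub.min(2)<25)).astype(np.uint8)
c=max(cv2.findContours(m,0,2)[0],key=cv2.contourArea);ap=cv2.approxPolyDP(cv2.convexHull(c),2,True)[:,0]+[u-30,v-14];print(ap.tolist())
for x,y in ((-28,30),(28,30),(28,-30),(-28,-30)):print((x,y),proj('side',t+.001*(x*RX+y*RY)-[0,0,.053]).round(1))
```

```text
rest xyz -5.422471594600318e-05 0.00016854427255629087 0.2617878791411231 t 25.85 F [ 0.2 -0.4 -3. ]
-10 [373. 152.] 0 [365. 150.] 10 [358. 148.] 20 [350. 144.] 30 [344. 139.] 40 [338. 133.] 
 100 [365.3 151.2] x -0.0007 z -0.1265 deg -0.3 len 0.1265

 74 [328.5 172.9] x 0.1019 z -0.219 deg 24.9 len 0.2415
dp [ 0.004 -0.001  0.407] spin -0.0006 (or 0.9994)
[[383, 122], [374, 131], [365, 135], [354, 127], [360, 121]]
(-28, 30) [373.  130.9]
(28, 30) [352.  126.2]
(28, -30) [362.3 118.7]
(-28, -30) [382.7 123. ]
```

>>> carry_out([
  {"hand": 15,"dp": [0.002,0,0.03],"spin": 0},
  {"hand": 15,"dp": [0.003,0,0.09],"spin": 0},
  {"hand": 15,"dp": [0.003,0,0.17],"spin": 0},
  {"hand": 15,"dp": [0.003,0,0.25],"spin": 0},
  {"hand": 15,"dp": [0.003,0,0.32],"spin": 0},
  {"hand": 15,"dp": [0.003,0,0.36],"spin": 0},
  {"hand": 15,"dp": [0.003,0,0.38],"spin": 0},
  {"hand": 15,"dp": [0.003,0,0.38],"spin": 0},
  {"hand": 15,"dp": [0.003,0,0.38],"spin": 0},
], force=10)

```text
time: 26.75
ee_pos: [0.4602, -0.2999, 0.1673]
eef_rot: [0.998, 0.062, 0.0, 0.0]
ft_force: [0.2, 0.3, -2.4]
width: 0.0261
grip_force: 10.0
```

>>> carry_out([
  {"hand": 15,"dp": [0,0,0.005],"spin": 0},
  {"hand": 15,"dp": [0,0,0.01],"spin": 0},
  {"hand": 15,"dp": [0,0,0.015],"spin": 0},
  {"hand": 15,"dp": [0,0,0.02],"spin": 0},
  {"hand": 15,"dp": [0,0,0.025],"spin": 0},
  {"hand": 15,"dp": [0,0,0.025],"spin": 0},
], force=8)

```text
time: 27.35
ee_pos: [0.4598, -0.2996, 0.16]
eef_rot: [0.998, 0.062, -0.0, -0.0]
ft_force: [0.0, 0.3, -2.9]
width: 0.026
grip_force: 8.0
```

>>> carry_out([
  {"hand": 15,"dp": [0,0,0.004],"spin": 0},
  {"hand": 15,"dp": [0,0,0.008],"spin": 0},
  {"hand": 15,"dp": [0,0,0.012],"spin": 0},
  {"hand": 15,"dp": [0,0,0.016],"spin": 0},
  {"hand": 15,"dp": [0,0,0.016],"spin": 0},
], force=8)

```text
time: 27.85
ee_pos: [0.4598, -0.2996, 0.1561]
eef_rot: [0.998, 0.062, -0.0, -0.0]
ft_force: [0.2, -0.7, -2.9]
width: 0.0259
grip_force: 8.0
```

>>> carry_out([
  {"hand": 15,"dp": [0,0,0.003],"spin": 0},
  {"hand": 15,"dp": [0,0,0.006],"spin": 0},
  {"hand": 15,"dp": [0,0,0.009],"spin": 0},
  {"hand": 15,"dp": [0,0,0.009],"spin": 0},
], force=6)

```text
time: 28.25
ee_pos: [0.4599, -0.2997, 0.1549]
eef_rot: [0.998, 0.062, 0.0, 0.0]
ft_force: [-3.5, 1.4, 5.3]
width: 0.0261
grip_force: 6.0
```

>>> carry_out([
  {"hand": 15,"dp": [0,0,-0.002],"spin": 0},
  {"hand": 15,"dp": [0,0,-0.003],"spin": 0},
  {"hand": 15,"dp": [0,0,-0.003],"spin": 0},
  {"hand": 15,"dp": [0,0,-0.003],"spin": 0},
], force=3)

```text
time: 28.65
ee_pos: [0.4599, -0.2997, 0.1549]
eef_rot: [0.998, 0.062, 0.0, 0.0]
ft_force: [-1.3, 0.7, 1.8]
width: 0.0259
grip_force: 3.0
```

>>> carry_out([
  {"hand": 27,"dp": [0,0,0],"spin": 0},
  {"hand": 29,"dp": [0,0,0],"spin": 0},
  {"hand": 31,"dp": [0,0,0],"spin": 0},
  {"hand": 36,"dp": [0,0,0],"spin": 0},
  {"hand": 45,"dp": [0,0,0],"spin": 0},
  {"hand": 60,"dp": [0,0,0],"spin": 0},
  {"hand": 80,"dp": [0,0,0],"spin": 0},
  {"hand": 80,"dp": [0,0,0],"spin": 0},
  {"hand": 80,"dp": [0,0,0],"spin": 0},
])

```text
time: 29.55
ee_pos: [0.4599, -0.2997, 0.1548]
eef_rot: [0.998, 0.062, 0.0, 0.0]
ft_force: [0.3, -0.3, 0.3]
width: 0.0682
grip_force: 0.0
```

Run:
```python
from h import *
A=camera('side');cv2.imwrite('pics/side13.png',A[:,:,::-1]);s=read_state();print(s['width'],s['ft_force'])
A0=cv2.imread('pics/side0.png')[:,:,::-1]
for im in (A0,A):
    sub=im[120:200,335:400].astype(int);m=((sub.max(2)>35)&(sub.max(2)<95)&(sub.max(2)-sub.min(2)<25)).astype(np.uint8);m[60:]=0
    c=max(cv2.findContours(m,0,2)[0],key=cv2.contourArea);print((cv2.approxPolyDP(cv2.convexHull(c),1.5,True)[:,0]+[335,120]).tolist())
for x,y in ((-28,30),(28,30),(28,-30),(-28,-30)):print((x,y),proj('side',rest(x*.001,y*.001,.106)).round(1))
```

```text
0.0721840132540862 [-0.70899703 -0.21911467 -0.01179927]
[[378, 160], [370, 170], [350, 166], [359, 156]]
[[378, 160], [369, 170], [350, 165], [357, 158]]
(-28, 30) [369.3 168.3]
(28, 30) [349.3 163. ]
(28, -30) [359.2 154.6]
(-28, -30) [378.8 159.5]
```

>>> carry_out([
  {"hand": 85,"dp": [0,0,0],"spin": 0},
  {"hand": 85,"dp": [0,0,-0.02],"spin": 0},
  {"hand": 85,"dp": [0,0,-0.07],"spin": 0},
  {"hand": 85,"dp": [0,0,-0.16],"spin": 0},
  {"hand": 85,"dp": [0,0,-0.28],"spin": 0},
  {"hand": 85,"dp": [0,0,-0.4],"spin": 0},
  {"hand": 85,"dp": [0,0,-0.52],"spin": 0},
  {"hand": 85,"dp": [0,0,-0.6],"spin": 0},
  {"hand": 85,"dp": [0,0,-0.64],"spin": 0},
  {"hand": 85,"dp": [0,0,-0.64],"spin": 0},
  {"hand": 85,"dp": [0,0,-0.64],"spin": 0},
])

```text
time: 30.7
ee_pos: [0.4596, -0.2995, 0.314]
eef_rot: [0.998, 0.062, -0.0, -0.0]
ft_force: [0.6, -0.6, 0.0]
width: 0.0848
grip_force: 0.0
```

Run:
```python
from h import *
print(read_state()['ee_pos'])
for nm,win in (('side',(340,395,130,210)),('scene',(208,248,98,162))):
    a=cv2.imread(f'pics/{nm}0.png').astype(int);b=camera(nm)[:,:,::-1].astype(int)
    r=[]
    for im in (a,b):
        sub=im[win[2]:win[3],win[0]:win[1]];m=(sub.max(2)<38).astype(np.uint8);n,l,st,ct=cv2.connectedComponentsWithStats(m);i=1+np.argmax(st[1:,4])
        r.append((st[i].tolist(),(ct[i]+[win[0],win[2]]).round(1).tolist()))
    print(nm,r)
    for k,X in (('tray',[.485,.28,.03]),('spool',[.36,-.096,.02]),('flux',[.774,.104,.09])):
        u,v=proj(nm,np.array(X)).astype(int);print(k,np.abs(a-b)[v-12:v+12,u-12:u+12].mean().round(1),end=' ')
    print()
```

```text
[ 0.45958483 -0.29953349  0.31399646]
side [([19, 5, 14, 29, 308], [365.8, 149.0]), ([19, 4, 14, 30, 310], [365.8, 148.9])]
tray 1.8 spool 35.9 flux 2.7 
scene [([11, 4, 10, 24, 194], [223.4, 113.5]), ([11, 4, 10, 26, 194], [222.9, 114.1])]
tray 2.8 spool 41.4 flux 2.6
```

Run:
```python
from h import *
for nm in ('side','scene'):
    u,v=proj(nm,np.array([.36,-.096,.02])).astype(int)
    for im in (cv2.imread(f'pics/{nm}0.png'),camera(nm)[:,:,::-1]):
        sub=im[v-25:v+25,u-25:u+25].astype(int);m=((sub.max(2)-sub.min(2))<.25*sub.max(2)).astype(np.uint8)
        n,l,st,ct=cv2.connectedComponentsWithStats(m);i=1+np.argmax(st[1:,4]);print(nm,st[i].tolist(),ct[i].round(1))
```

```text
side [14, 12, 25, 28, 568] [25.9 25.6]
side [14, 12, 25, 28, 566] [25.8 25.8]
scene [16, 15, 19, 22, 334] [24.6 25.6]
scene [16, 16, 18, 21, 312] [24.6 26.3]
```

Spool has not moved (only the shadow changed). Handing in.

```bash
python3 -c "
from bench import *
print(close_job())"
```

```text
the job is handed in; nothing more can be done
None
```

I rolled the seam end to end in one pass, and the camera check showed all five clips pushed in evenly; the roller is back in its rest, upright and released, with the tray, spool and bottle where they were, handed in at about 31 s of the 58 s limit.

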